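Line up a membrane filter cell with the drift pin and fit its bolts

TASK

The filter cell on the bench has its cover and spacer frame swung out of line around the one bolt already fitted. Take the drift pin from the rack and work it gently down through the cover, the frame and the block at the corner diagonally opposite that bolt, feeling for the frame's hidden hole and never bearing down hard, until its head is fully home on the cover; then drop the two thumb bolts from the rack fully home in the two remaining corner holes. Leave the pin and the fitted bolt in place, let go of everything, and do not disturb the jars or the torch.

Things in the scene. Friction and masses are not known exactly. Their poses are not given: they have to be found in the camera images.
- cell: Fixed steel block of the filter cell, 180 (x) x 120 (y) mm, flat top 56 mm above the bench. Origin: its centre at bench level; x along its length. Four 12 mm through holes at (+-75, +-45) mm, open to 8 mm above the bench. On it lie, loose, a 6 mm white plastic spacer frame (172 x 112 mm, open middle, same holes, 0.1 kg, not measured) and on that the cover. At rest both bear on it with 7 to 10 N.
- cover: Loose aluminium cover plate 180 x 120 x 12 mm, 0.6 kg, with two brass hose barbs 24 mm tall on its centre line. Lies on the frame, top 74 mm above the bench, turned 1 to 2 degrees about the fitted bolt. Origin: underside, on the axis of its hole for that bolt; its 12 mm through holes are at (0, 0), (150, 0), (0, 90), (150, 90) mm. A push of 2 to 5 N inside a hole swings it.
- block_hole_pin (a point): Mouth of the block's hole for the drift pin, at (75, 45) mm in the cell, on the block's top face, 18 mm under the cover's top. At the start the frame is turned about the fitted bolt, so that its hole here lies 6 to 7 mm off this axis, to one side or the other across the diagonal to that bolt: a pin let down over this axis lands on the frame, 62 mm above the bench.
- block_hole_left (a point): Mouth of the block's hole for a thumb bolt, at (-75, 45) mm in the cell, on the block's top face.
- block_hole_right (a point): Mouth of the block's hole for a thumb bolt, at (75, -45) mm in the cell, on the block's top face.
- cover_hole_pin (a point): Centre of the cover's hole for the drift pin, on the cover's top face.
- cover_hole_left (a point): Centre of the cover's hole above block_hole_left, on the cover's top face.
- cover_hole_right (a point): Centre of the cover's hole above block_hole_right, on the cover's top face.
- rack: Fixed grey plastic rack, 190 x 50 mm, 72 mm tall, with three openings in a row along its x at -60, 0 and +60 mm; the drift pin and the two thumb bolts hang upright in them by their heads, in any order. Origin: centre of its underside on the bench; its row runs along x.
- pin: Drift pin, steel, 0.09 kg: plain round head 16 mm across, 28 mm tall; 68 mm shank, 11.2 mm across for the first 44 mm, then tapering to a blunt 6 mm tip. The tip passes a hole when within about 3.5 mm of its axis; the taper then draws that part into line. Origin: centre of the head's underside, z up; 72 mm above the bench in the rack, 74 mm when home.
- bolt_1: Loose steel thumb bolt, 0.07 kg: knurled round head 22 mm across and 16 mm tall; shank 10 mm across and 50 mm long, its last 4 mm tapered. Origin: centre of the underside of the head; z up through the head. In the rack its origin is 72 mm above the bench; home in the cell, 74 mm.
- bolt_2: A second thumb bolt, the same as bolt_1; either may go into either hole.
- fitted_bolt: A thumb bolt like the others, but with a closer-fitting 11.4 mm shank, already in the cell at (-75, -45) mm through cover, frame and block, its head on the cover: the pivot about which cover and frame swing. The plastic frame is marked if the stack is pressed down with more than about 25 N; push no harder than 15 N and meet the parts at 30 mm/s or slower.
- jar_red: Bystander: sample jar, 53 mm across, 64 mm tall, aluminium lid. Origin: centre of its underside.
- jar_amber: Bystander: a second sample jar of the same size. Origin: centre of its underside.
- torch: Bystander: black torch standing on its lens, 40 mm across, 140 mm tall. Origin: centre of its underside.
Mind the look-alikes: they are no part of the job. Leave any green or pink look-alike of the bolt_2 alone.

How it is judged:
By the outcome, as a careful person would: the job done as asked, in the order asked, and still so for the second after the job is handed in, with the robot touching nothing.
It also fails if it takes over 72 s, if anything falls off the work surface, if the arm or the gripper's body presses on something with over 40 N, if the wrist force passes 120 N, or if a joint passes its speed limit or range.

ROBOT

A 7-joint arm with a two-finger parallel gripper is mounted at the origin on the work surface. World frame = base frame: x ahead of the robot, y to its left, z up, the work surface at z = 0. Lengths are in m, angles in rad, forces in N, time in s.
With the tool pointing down it reaches from about 0.4 to 0.9 m from the base axis. Payload 5.6 kg.
Tool frame: the origin (TCP) lies at the very end of the fingers, on their centre line; the grasp point (between the pads) lies 19 mm behind it; z points along the fingers, y is the line along which they close (so a half turn about z gives the same grasp; the last joint's range is limited). The gripper opens to 92 mm and grips with 3 to 60 N. Pads are 20 mm wide; open, the fingers measure 128 mm over their backs; the gripper's body (75 mm by 189 mm) begins 69 mm behind the grasp point.
Start: joints at [-1.311, 0.468, -0.012, 1.603, 0.006, 1.071, -0.056], TCP at [0.194, 0.62, 0.215] pointing down, gripper open.
Joint ranges: [-2.53, 2.53], [-0.31, 2.02], [-1.57, 1.55], [0.28, 2.44], [-1.29, 4.43], [0.15, 1.84], [-2.92, 2.92]. Speed limits (rad/s): [2.57, 2.57, 3.14, 3.14, 3.14, 3.14, 3.14].

INTERFACE

Orientations are given as a rotation vector (axis times angle).
In Python, from bench import monitor, vision, hand_in gives the robot as it stands.
- The arm moves only by the tool carry_out, never from a script. Its arguments are lists of equal length, an entry for each row: "jaw": the closure in counts, from 0 (fully open) to 255 (shut); "translation": the shift along the tool's x, y, z in mm, a list of three; "spin": the turn about the tool's z in degrees. A call has 1 to 8 rows; each row shifts and turns the commanded pose from where the row before left it, along the tool's axes as they then stand; what a row does not reach is not made up. A row lasts 1/12 s, in which the tool goes at most 41.7 mm and 7.16 degrees, less where a joint would pass 70% of its speed; a pose out of reach is approached as far as the arm can. A call with a gripper value outside its range is refused whole. The fingers move at their own pace and stop on an object; the grip force is fixed at half the most. Time passes only in rows, so rows that do not move let the fingers close. It gives the time, the measured TCP pose, the force, the opening and the grip force at its end, in the units of the state.
- monitor.get_obs(): the state, without advancing time (a new reading comes with each control period).
- vision.capture(name): name is "side" or "top" or "wrist"; returns (picture, depth): 480x640x3 uint8, red, green, blue; 480x640 float32, m along the optical axis (not along the pixel's ray), 0 where there is no reading.
- vision.camera_info(name): a dict with "K" (3x3 intrinsics, pixels), "cam_to_world" (4x4, takes a point from camera to world coordinates); the wrist camera has in their place "T_tool_cam" (4x4, takes a point from camera to tool coordinates, whose origin is the TCP and whose axes are the flange's). Camera axes: x right, y down, z forward; pixel columns grow to the right and rows downward; lengths in m; the calibration is good to about 2 mm. A picture is of the moment at which its call begins: read the wrist's pose just before it. camera_info takes no time and is no camera call.
- hand_in(): hands the job in; it is judged then, once.
The state is a dict: "t": time; "qpos": joint angles; "qvel": joint speeds; "effort": joint torques, N m; "ee_pos": TCP position; "ee_rot": TCP orientation; "ft_force": force on the tool from outside, world axes, zero at the start; "moment": the same for the moment, N m; "gripper_width": finger opening in m; "finger_force": force on a finger pad.
Only numpy, scipy, OpenCV 4.12 (cv2) and the standard library are available. Lean on these libraries where they do the work, as an engineer would, in place of code of your own. Each camera call takes 0.05 s, during which the arm holds its last target. There are 200 camera calls.

## Working session

There is one attempt and no reset: what is moved stays moved. The work goes in short steps, Python scripts to look and compute and a tool call to move; the robot and the scene stay as the last step left them, time stands still between calls to the robot, and variables do not carry over. Pictures are saved under pics/ and viewed, at most 13 in all, crops included, and the job is handed in when it is done.

Besides the shell and the picture viewer there is one more tool, called after "Call:" as a command line: name --pt "numbers of a row" for each row, then --argument value for the rest. carry_out: Moves the arm, as the interface text tells. Its arguments: {"type":"object","properties":{"jaw":{"type":"array","items":{"type":"number"}},"translation":{"type":"array","items":{"type":"array","items":{"type":"number"}}},"spin":{"type":"array","items":{"type":"number"}}},"required":["jaw","translation","spin"]}

```bash
ls; mkdir -p pics; python3 - <<'E'
from bench import monitor, vision
import cv2, numpy as np
print(monitor.get_obs())
for n in ("top","side"):
    im,d=vision.capture(n); cv2.imwrite(f"pics/{n}0.png",im[:,:,::-1]); np.save(f"pics/{n}0.npy",d)
    print(n,vision.camera_info(n))
print(vision.camera_info("wrist"))
E
```

```text
pics
{'t': 0.0, 'qpos': array([-1.31101817,  0.46836487, -0.01158893,  1.60364094,  0.00603177,
        1.07137708, -0.0562986 ]), 'qvel': array([ 0.00045093, -0.00175121, -0.00159476,  0.00146994, -0.00069762,
       -0.00076131,  0.00102962]), 'effort': array([ 7.39891111e-04, -5.20578003e+01, -1.20770180e-02, -2.43741041e+01,
       -5.65669918e-02,  1.71840715e-02,  1.54253403e-04]), 'ee_pos': array([0.19372191, 0.6198459 , 0.21364116]), 'ee_rot': array([-4.73864272e-01, -3.10553822e+00,  2.75399551e-03]), 'ft_force': array([ 0.61251826, -0.07929849, -0.49440199]), 'moment': array([ 0.03893526, -0.02757548,  0.00172257]), 'finger_force': 0.0, 'gripper_width': 0.0918514262506376}
top {'K': array([[450.39682029,   0.        , 322.9499845 ],
       [  0.        , 450.39682029, 238.21711152],
       [  0.        ,   0.        ,   1.        ]]), 'cam_to_world': array([[-0.01358287, -0.99606911,  0.08753187,  0.52082794],
       [-0.99936188,  0.01063117, -0.03409989, -0.03371557],
       [ 0.03303528, -0.08793918, -0.99557791,  0.79152704],
       [ 0.        ,  0.        ,  0.       
[... 263 characters left out ...]
      [-0.616259  ,  0.59975132, -0.51041474,  0.35409551],
       [-0.01311022, -0.65583264, -0.75479247,  0.65856776],
       [ 0.        ,  0.        ,  0.        ,  1.        ]])}
{'K': array([[404.18854287,   0.        , 320.0965579 ],
       [  0.        , 404.18854287, 240.60325332],
       [  0.        ,   0.        ,   1.        ]]), 'T_tool_cam': array([[-1.33801193e-04, -9.71061528e-01, -2.38829418e-01,
         6.71438845e-02],
       [ 9.99999361e-01, -3.98065769e-04,  1.05826681e-03,
        -8.42184251e-06],
       [-1.12271200e-03, -2.38829124e-01,  9.71060961e-01,
        -1.70049439e-01],
       [ 0.00000000e+00,  0.00000000e+00,  0.00000000e+00,
         1.00000000e+00]])}
```

View pics/top0.png

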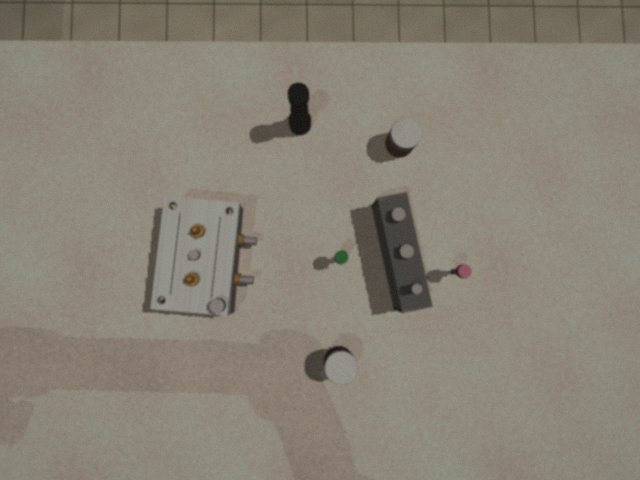

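View pics/side0.png

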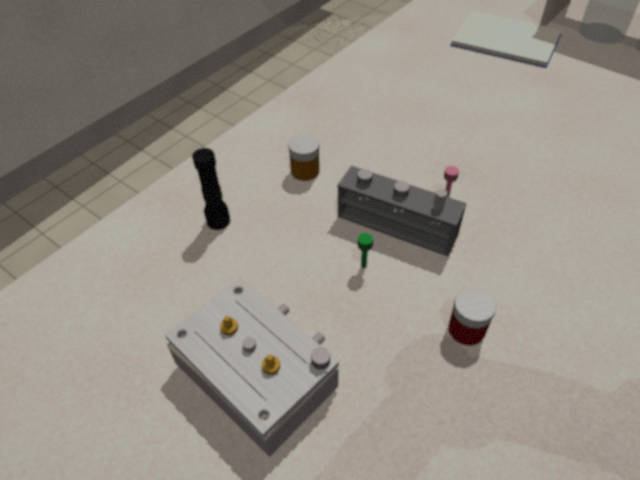

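The top view shows the cell around (195,258), with the fitted bolt at (217,306). The pin hole is diagonally opposite at (173,206), and the other two holes are at (229,211) and (161,299). The rack heads are at (398,214), (406,251) and (417,289).

Candidates for the pin:
- The three rack heads. The one at (417,289) is narrow and looks tall at (441,200) in the side view.
- The green look-alike at (341,257), pink look-alike at (464,271), fitted bolt at (217,306) and cover knob at (194,254). None of these is wanted.

I choose (417,289) as the pin and the other two rack heads as the bolts.

```bash
cat > h.py <<'E'
from bench import monitor, vision
import cv2, numpy as np
from scipy.spatial.transform import Rotation as R
def cam(n, obs=None):
    i=vision.camera_info(n)
    if n!="wrist": return i["K"], i["cam_to_world"]
    T=np.eye(4); T[:3,:3]=R.from_rotvec(obs["ee_rot"]).as_matrix(); T[:3,3]=obs["ee_pos"]
    return i["K"], T@i["T_tool_cam"]
def ray(C,uv):
    K,T=C; d=T[:3,:3]@np.linalg.solve(K,[uv[0],uv[1],1.]); return T[:3,3],d/np.linalg.norm(d)
def plane(C,uv,z):
    o,d=ray(C,uv); return o+d*(z-o[2])/d[2]
def cross(Ca,a,Cb,b):
    o1,d1=ray(Ca,a); o2,d2=ray(Cb,b)
    s=np.linalg.lstsq(np.c_[d1,-d2],o2-o1,rcond=None)[0]
    p,q=o1+s[0]*d1,o2+s[1]*d2; return (p+q)/2,np.linalg.norm(p-q)
def proj(C,p):
    K,T=C; q=K@(T[:3,:3].T@(np.asarray(p)-T[:3,3])); return q[:2]/q[2]
def totool(p,obs):
    return R.from_rotvec(obs["ee_rot"]).as_matrix().T@(np.asarray(p)-obs["ee_pos"])*1000
E
python3 - <<'E'
from h import *
np.set_printoptions(precision=4,suppress=True)
T=cam("top");S=cam("side")
P={"fit":((217,306),(320,356)),"pinhole":((173,206),(183,333)),"right":((229,211),(239,289)),"left":((161,299),(264,413)),
"r1":((398,214),(364,175)),"r2":((406,251),(401,187)),"r3":((417,289),(441,193))}
for k,(a,b) in P.items():
    p,e=cross(T,a,S,b); print(k,p,round(e*1000,1),"plane .074",plane(T,a,.074)[:2])
o=monitor.get_obs(); print(R.from_rotvec(o["ee_rot"]).as_matrix())
a=cv2.imread("pics/top0.png")[180:330,340:480]; b=cv2.imread("pics/side0.png")[140:260,320:480]
cv2.imwrite("pics/crop1.png",np.hstack([cv2.resize(a,(420,450)),cv2.resize(b,(380,450))]))
E
```

```text
fit [0.4804 0.1079 0.0839] 2.0 plane .074 [0.4791 0.1093]
pinhole [0.6385 0.1808 0.0715] 0.4 plane .074 [0.638  0.1799]
right [0.6293 0.0914 0.0733] 0.1 plane .074 [0.6292 0.0913]
left [0.4909 0.1966 0.0722] 0.7 plane .074 [0.4913 0.1962]
r1 [ 0.6216 -0.1783  0.0812] 1.6 plane .074 [ 0.6219 -0.1802]
r2 [ 0.5619 -0.1894  0.0819] 1.1 plane .074 [ 0.5619 -0.1915]
r3 [ 0.5023 -0.2018  0.0949] 1.8 plane .074 [ 0.501  -0.2073]
[[-0.9545  0.2983 -0.0004]
 [ 0.2983  0.9545 -0.0015]
 [-0.0001 -0.0015 -1.    ]]
```

View pics/crop1.png

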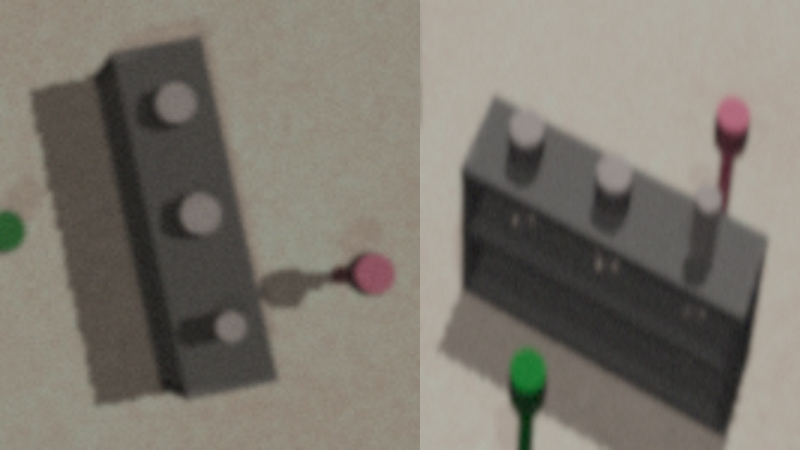

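The crop confirms the choice: the narrow tall head at the rack's lower end is the drift pin. The other two are the bolts, and the pink and green parts stand outside the rack. I'll go over the cell first for a close look.

Call:
carry_out --jaw '[0,0,0,0,0,0,0,0]' --pt "-33 -23 0" --pt "-33 -23 0" --pt "-33 -23 0" --pt "-33 -23 0" --pt "-33 -23 0" --pt "-33 -23 0" --pt "-33 -23 0" --pt "-33 -23 0" --spin '[0,0,0,0,0,0,0,0]'

```text
t: 0.77
ee_pos: [0.3917, 0.3642, 0.2144]
ee_rot: [-0.474, -3.106, 0.0]
ft_force: [1.7, 0.2, 1.0]
gripper_width: 0.0921
finger_force: 0.0
```

Call:
carry_out --jaw '[100,100,100,100,100,100,100,100]' --pt "-33 -23 0" --pt "-33 -23 0" --pt "-33 -23 0" --pt "-33 -23 0" --pt "-33 -23 0" --pt "-33 -23 10" --pt "-30 -22 10" --pt "0 0 0" --spin '[0,0,0,0,0,-5,-6,0]'

```text
t: 1.43
ee_pos: [0.5666, 0.1384, 0.1927]
ee_rot: [0.184, 3.136, -0.008]
ft_force: [0.3, -1.4, 0.2]
gripper_width: 0.0565
finger_force: 0.0
```

```bash
python3 - <<'E'
from h import *
import pickle
o=monitor.get_obs(); im,d=vision.capture("wrist"); cv2.imwrite("pics/w1.png",im[:,:,::-1]); pickle.dump((o,im,d),open("w1.pkl","wb"))
print(o["t"],o["ee_pos"],R.from_rotvec(o["ee_rot"]).as_matrix(),o["ft_force"],o["gripper_width"],o["qvel"])
E
```

```text
1.4333 [0.56663721 0.13840065 0.19273146] [[-9.93144767e-01  1.16890822e-01 -8.63348101e-05]
 [ 1.16889749e-01  9.93131899e-01 -5.08116402e-03]
 [-5.08199583e-04 -5.05642311e-03 -9.99987087e-01]] [ 0.26399328 -1.3702406   0.21294186] 0.056468208057872164 [-0.07087895 -0.03816943 -0.05889472  0.03396478 -0.02830919  0.03649525
 -0.23911445]
```

View pics/w1.png

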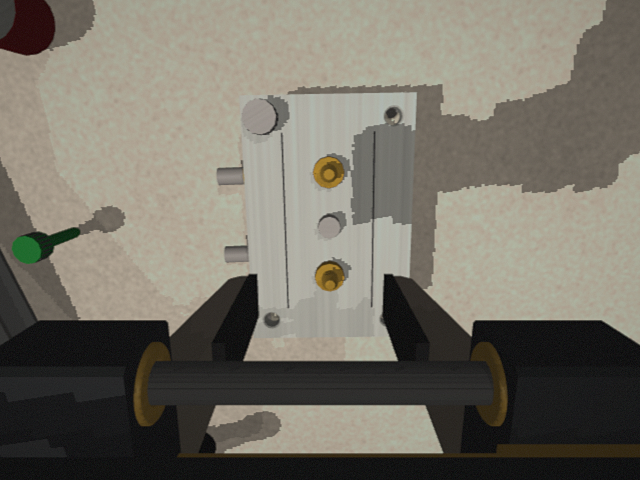

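The wrist view shows the fitted bolt at (260,117), the left hole at (393,116) and the right hole at (272,320). The pin hole at (384,320) is half hidden by a finger, so I'll move ahead for two clear views.

Call:
carry_out --jaw '[100,100,100,100,100]' --pt "-35 0 0" --pt "-35 0 10" --pt "-30 0 10" --pt "0 0 0" --pt "0 0 0" --spin '[0,0,0,0,0]'

```text
t: 1.9
ee_pos: [0.6623, 0.137, 0.1727]
ee_rot: [-0.174, -3.134, 0.001]
ft_force: [-0.6, 0.6, 0.1]
gripper_width: 0.0559
finger_force: 0.0
```

```bash
python3 - <<'E'
from h import *
import pickle
o=monitor.get_obs(); im,d=vision.capture("wrist"); cv2.imwrite("pics/w2.png",im[:,:,::-1]); pickle.dump((o,im,d),open("w2.pkl","wb"))
print(o["t"],o["ee_pos"],R.from_rotvec(o["ee_rot"]).as_matrix(),o["ft_force"],abs(o["qvel"]).max())
E
```

```text
1.9 [0.66227741 0.13703746 0.17272505] [[-9.93814981e-01  1.11009486e-01 -2.94564399e-03]
 [ 1.11011719e-01  9.93818913e-01 -6.05116939e-04]
 [ 2.86026299e-03 -9.28375281e-04 -9.99995478e-01]] [-0.57611955  0.57515024  0.09650678] 0.04916877314489386
```

View pics/w2.png

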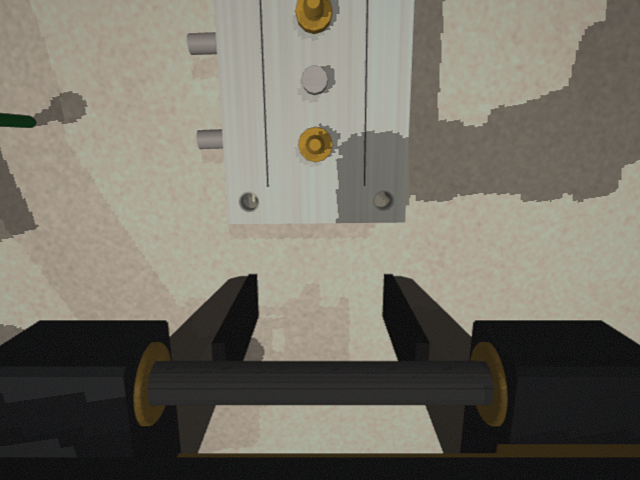

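Both far holes are clear here, with the right hole at (249,201) and the pin hole at (382,200). I'll enlarge the holes from both views.

```bash
python3 - <<'E'
from h import *
import pickle
t=[]
for f,c in (("w2",(382,200)),("w2",(249,201)),("w1",(393,116)),("w1",(260,117)),("w1",(272,320)),("w2",(396,212))):
    o,im,d=pickle.load(open(f+".pkl","rb")); u,v=c
    a=im[v-16:v+16,u-16:u+16,::-1].astype(float); a=np.clip((a-a.min())/(a.max()-a.min())*255,0,255).astype(np.uint8)
    a=cv2.resize(a,(256,256),interpolation=cv2.INTER_NEAREST)
    for k in range(0,32,4): cv2.line(a,(k*8,0),(k*8,4 if k!=16 else 12),(0,0,255),1); cv2.line(a,(0,k*8),(4 if k!=16 else 12,k*8),(0,0,255),1)
    t.append(a)
cv2.imwrite("pics/crop2.png",np.vstack([np.hstack(t[:3]),np.hstack(t[3:])]))
E
```

```text
(no output)
```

View pics/crop2.png

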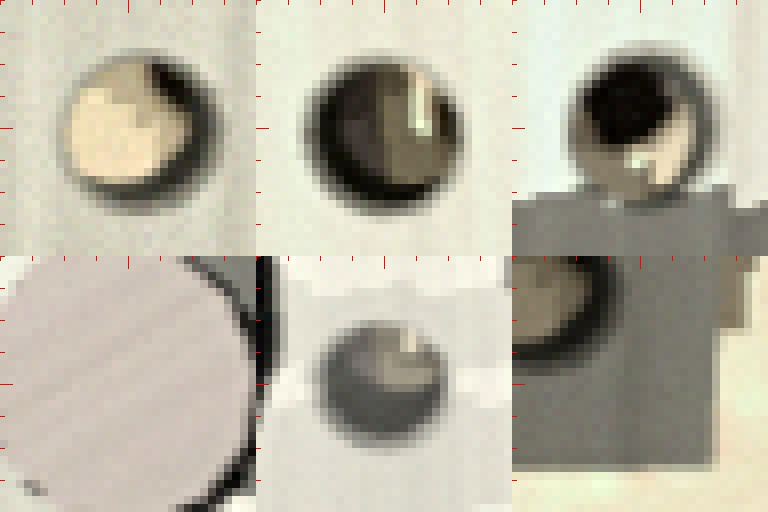

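The enlarged pin hole has a black sliver at its upper right. That is the frame's hidden hole, displaced towards image up-right (world −x,+y), so the frame is turned counter-clockwise about the bolt. The left hole agrees, with the frame hole up towards −x. Next I'll work out positions.

```bash
python3 - <<'E'
from h import *
import pickle
np.set_printoptions(precision=4,suppress=True)
o1,i1,d1=pickle.load(open("w1.pkl","rb")); o2,i2,d2=pickle.load(open("w2.pkl","rb"))
A=cam("wrist",o1);B=cam("wrist",o2);T=cam("top")
print("right 2-view",cross(A,(271.4,319.2),B,(248.4,201.4)))
pin=plane(B,(382.9,199.9),.074);r=plane(B,(248.4,201.4),.074);l=plane(A,(392.5,115.3),.074)
print("pin",pin,"r",r,plane(A,(271.4,319.2),.074),"l",l,"pr",np.linalg.norm(pin-r),"pl",np.linalg.norm(pin-l))
print("pin vs top cam",cross(T,(173,206),B,(382.9,199.9)),"left",cross(T,(161,299),A,(392.5,115.3)))
f=r+l-pin; print("pivot",f, "fit by head",plane(A,(260,117),.090))
print("cover angles deg",np.degrees(np.arctan2(*(r-f)[1::-1])),np.degrees(np.arctan2(*(pin-f)[1::-1]))-30.96)
for q in ((384.3,191.6),(386.8,195.4),(389.2,198.2)): print("frame edge",plane(B,q,.062)-pin)
print("depth",d2[200,376:392],d2[190,382])
# hoses & block: depth of bench/edges
print("wrist seen height under pin hole", [round(float((B[1]@np.r_[np.linalg.solve(B[0],[u,v,1])*d2[v,u],1])[2]),4) for u,v in((380,202),(388,194),(384,191),(365,200))])
E
```

```text
right 2-view (array([0.6291, 0.0926, 0.0725]), np.float64(0.00022268894892605863))
pin [0.6379 0.1823 0.074 ] r [0.6289 0.0928 0.074 ] [0.6284 0.093  0.074 ] l [0.4888 0.1972 0.074 ] pr 0.08995607795977421 pl 0.14985653399373236
pin vs top cam (array([0.6403, 0.1843, 0.0593]), np.float64(0.00017855139898884808)) left (array([0.4898, 0.1983, 0.0677]), np.float64(0.002455124459544541))
pivot [0.4798 0.1076 0.074 ] fit by head [0.4804 0.1093 0.09  ]
cover angles deg -5.699501969610492 -5.69559594726293
frame edge [-0.0038  0.0031 -0.012 ]
frame edge [-0.001   0.0046 -0.012 ]
frame edge [ 0.0012  0.0061 -0.012 ]
depth [0.2829 0.2834 0.2823 0.2829 0.282  0.2825 0.2827 0.2829 0.2827 0.2809
 0.2833 0.2821 0.2823 0.2828 0.2789 0.276 ] 0.26915815
wrist seen height under pin hole [0.0612, 0.0394, 0.0738, 0.0734]
```

The fit is consistent: hole spacings come out at 90.0 and 149.9 mm, and the height is 72.5 mm. Along u = (−0.43, 0.90) from the cover's pin hole at (0.6379, 0.1823), the block axis lies about 4 mm away and the frame hole about 10.6 mm. Next I'll view the rack.

Call:
carry_out --jaw '[100,100,100,100,100,100,100,100]' --pt "3 -40 0" --pt "3 -40 0" --pt "3 -40 0" --pt "3 -40 0" --pt "3 -40 0" --pt "3 -40 0" --pt "3 -40 0" --pt "3 -40 0" --spin '[0,0,0,0,0,0,0,0]'

```text
t: 2.62
ee_pos: [0.6025, -0.1788, 0.1759]
ee_rot: [0.171, 3.135, 0.002]
ft_force: [0.4, -0.5, 0.2]
gripper_width: 0.0559
finger_force: 0.0
```

Call:
carry_out --jaw '[130,130,130,130,130]' --pt "0 0 0" --pt "0 0 0" --pt "0 0 0" --pt "0 0 0" --pt "0 0 0" --spin '[-6,-6,-5.5,0,0]'

```text
t: 3.03
ee_pos: [0.6032, -0.1777, 0.1755]
ee_rot: [-0.302, 3.126, 0.001]
ft_force: [0.9, -0.4, -0.4]
gripper_width: 0.0449
finger_force: 0.0
```

```bash
python3 - <<'E'
from h import *
import pickle
o=monitor.get_obs(); im,d=vision.capture("wrist"); cv2.imwrite("pics/w3.png",im[:,:,::-1]); pickle.dump((o,im,d),open("w3.pkl","wb"))
print(o["t"],o["ee_pos"],R.from_rotvec(o["ee_rot"]).as_matrix(),o["gripper_width"],abs(o["qvel"]).max())
C=cam("wrist",o)
for p in ([.5023,-.2018,.095],[.5619,-.1894,.088],[.6216,-.1783,.088]): print(proj(C,p))
E
```

```text
3.0333 [ 0.60324732 -0.1777414   0.17550126] [[-9.81444967e-01 -1.91741524e-01  9.82068047e-04]
 [-1.91740729e-01  9.81445247e-01  8.48610227e-04]
 [-1.12655983e-03  6.44561792e-04 -9.99999158e-01]] 0.04494059840754382 0.012744915136247887
[311.98033824  75.83215295]
[313.81828001 180.33767615]
[313.34350047 271.68541421]
```

View pics/w3.png

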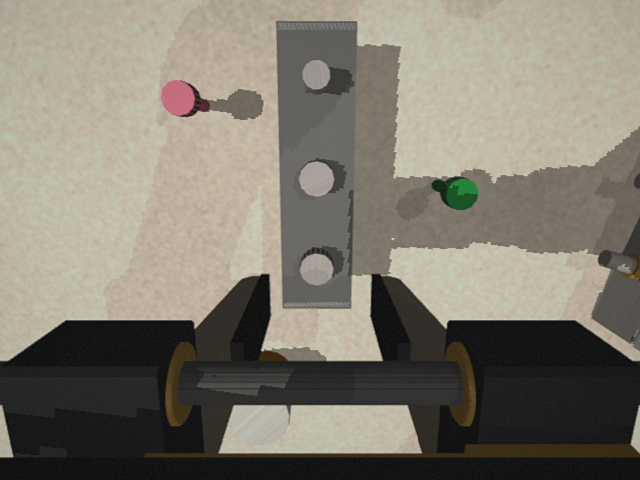

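All three heads are in view: the pin at (316,74) and the bolts at (316,179) and (316,267). I'll refine them with blob centroids in this view and the top view.

```bash
python3 - <<'E'
from h import *
import pickle
np.set_printoptions(precision=4,suppress=True)
o,im,d=pickle.load(open("w3.pkl","rb")); C=cam("wrist",o); T=cam("top")
top=cv2.imread("pics/top0.png")[:,:,::-1]
def blob(img,c,w,k):
    u,v=c; g=cv2.GaussianBlur(img,(3,3),0)[v-w:v+w,u-w:u+w].mean(2)
    m=(g>np.percentile(g,50)*.5+g.max()*.5).astype(np.uint8)
    n,L,s,ct=cv2.connectedComponentsWithStats(m); i=L[w,w]; return ct[i]+[u-w,v-w],s[i,4]
for n,c,t,z in (("pin",(316,74),(417,289),.100),("b2",(316,179),(406,251),.088),("b1",(316,267),(398,214),.088)):
    a,sa=blob(im,c,24,0); b,sb=blob(top,t,12,0)
    print(n,a,sa,b,sb,"cross",cross(C,a,T,b),"plane",plane(C,a,z),"tool",totool(plane(C,a,z),o),
      "depth z",(C[1]@np.r_[np.linalg.solve(C[0],[a[0],a[1],1])*d[int(a[1]),int(a[0])],1])[:3])
E
```

```text
pin [315.7106  74.1073] 615 [416.8194 288.6111] 72 cross (array([ 0.5024, -0.1995,  0.1052]), np.float64(2.05775479602543e-06)) plane [ 0.5017 -0.1997  0.1   ] tool [103.9639  -2.1018  75.3828] depth z [ 0.5016 -0.1997  0.0995]
b2 [316.0144 178.7279] 904 [406.7077 250.7923] 130 cross (array([ 0.5607, -0.1883,  0.0929]), np.float64(0.000926263862058151)) plane [ 0.5606 -0.1882  0.088 ] tool [43.9249 -2.1782 87.4504] depth z [ 0.5606 -0.1882  0.0888]
b1 [316.2084 269.1271] 763 [398.464 213.536] 125 cross (array([ 0.6197, -0.1773,  0.0895]), np.float64(0.0017272204085401553)) plane [ 0.6195 -0.1768  0.088 ] tool [-16.0135  -2.2025  87.518 ] depth z [ 0.6195 -0.1768  0.0881]
```

Spacing comes out at exactly 60 mm, and the heights are 0.100 and 0.088 as expected. Next is the pin grasp, with the TCP at about z = 0.078.

Call:
carry_out --jaw '[130,130,130,130,130,130,130,130]' --pt "35 -1 0" --pt "35 -1 0" --pt "34 0 0" --pt "0 0 30" --pt "0 0 35" --pt "0 0 20" --pt "0 0 10" --pt "0 0 2" --spin '[0,0,0,0,0,0,0,0]'

```text
t: 3.75
ee_pos: [0.5008, -0.2002, 0.0761]
ee_rot: [0.304, -3.124, -0.002]
ft_force: [-0.7, 0.3, 0.2]
gripper_width: 0.0453
finger_force: 0.0
```

```bash
python3 - <<'E'
from h import *
o=monitor.get_obs(); print(o["t"],o["ee_pos"],totool([.5017,-.1997,.077],o),o["gripper_width"],o["ft_force"])
E
```

```text
3.75 [ 0.50078022 -0.2002092   0.07608735] [-0.99811548  0.32368043 -0.91499763] 0.045306777443291285 [-0.67173764  0.31665093  0.16763419]
```

Call:
carry_out --jaw '[255,255,255,255,255,255,255,255]' --pt "-1 0 -1" --pt "0 0 0" --pt "0 0 0" --pt "0 0 0" --pt "0 0 0" --pt "0 0 0" --pt "0 0 0" --pt "0 0 0" --spin '[0,0,0,0,0,0,0,0]'

```text
t: 4.42
ee_pos: [0.5035, -0.2006, 0.0795]
ee_rot: [-0.305, 3.125, 0.0]
ft_force: [-0.7, 2.6, 6.7]
gripper_width: 0.0152
finger_force: 30.0
```

Call:
carry_out --jaw '[255,255,255,255,255,255]' --pt "0 0 -5" --pt "0 0 -35" --pt "0 0 -35" --pt "0 0 -35" --pt "0 0 0" --pt "0 0 0" --spin '[0,0,0,0,0,0]'

```text
t: 4.92
ee_pos: [0.504, -0.2016, 0.1907]
ee_rot: [-0.304, 3.122, -0.003]
ft_force: [0.4, 0.6, -1.3]
gripper_width: 0.0147
finger_force: 30.0
```

```bash
python3 - <<'E'
from h import *
o=monitor.get_obs(); print(o["t"],o["ee_pos"],o["gripper_width"],o["ft_force"],o["moment"])
print("tool",totool([.6365,.1853,.165],o), R.from_rotvec(o["ee_rot"]).as_matrix()[:,0])
E
```

```text
4.9167 [ 0.50397688 -0.2016219   0.19072633] 0.014692827839137211 [ 0.35626088  0.55660927 -1.25795895] [ 0.09232238  0.0703611  -0.03553888]
tool [-204.60988883  354.12131218   25.80061581] [-0.98118417 -0.19302935 -0.0041586 ]
```

Call:
carry_out --jaw '[255,255,255,255,255,255,255,255]' --pt "-20 34 0" --pt "-20.5 35.2 0" --pt "-20.5 35.2 0" --pt "-20.5 35.2 0" --pt "-20.5 35.2 0" --pt "-20.5 35.2 0" --pt "-20.5 35.2 0" --pt "-20.5 35.2 0" --spin '[0,0,0,0,0,0,0,0]'

```text
t: 5.58
ee_pos: [0.6082, 0.1073, 0.1866]
ee_rot: [0.304, -3.123, 0.001]
ft_force: [1.2, -0.2, -1.0]
gripper_width: 0.0145
finger_force: 30.0
```

Call:
carry_out --jaw '[255,255,255,255,255,255,255]' --pt "-20.5 35.2 0" --pt "-20.5 35.2 0" --pt "0 0 10" --pt "0 0 10" --pt "0 0 0" --pt "0 0 0" --pt "0 0 0" --spin '[0,0,5.2,5.2,5,0,0]'

```text
t: 6.17
ee_pos: [0.6348, 0.1824, 0.1669]
ee_rot: [-0.113, -3.137, 0.002]
ft_force: [0.1, 0.3, -0.2]
gripper_width: 0.0154
finger_force: 30.0
```

```bash
python3 - <<'E'
from h import *
import pickle
np.set_printoptions(precision=4,suppress=True)
o=monitor.get_obs(); im,d=vision.capture("wrist"); s,ds=vision.capture("side")
pickle.dump((o,im,d,s,ds),open("w4.pkl","wb"))
print(o["t"],o["ee_pos"],totool([.6376,.1829,.17],o),R.from_rotvec(o["ee_rot"]).as_matrix())
C=cam("wrist",o); tip=o["ee_pos"]-[0,0,.073]; u,v=proj(C,tip).astype(int); a,b=proj(cam("side"),tip).astype(int)
print((u,v),(a,b),proj(C,[.6379,.1823,.074]),proj(cam("side"),[.6379,.1823,.074]))
x=cv2.resize(im[max(v-150,0):max(v-150,0)+200,u-100:u+100,::-1],(400,400)); y=cv2.resize(s[b-70:b+70,a-70:a+70,::-1],(400,400))
cv2.imwrite("pics/w4.png",np.hstack([x,y]))
E
```

```text
6.1667 [0.6348 0.1824 0.1669] [-2.7019  0.6643 -3.1225] [[-0.9974  0.0718 -0.0024]
 [ 0.0718  0.9974 -0.0013]
 [ 0.0023 -0.0015 -1.    ]]
(np.int64(319), np.int64(252)) (np.int64(180), np.int64(325)) [319.9209 248.775 ] [182.1905 333.0394]
```

View pics/w4.png

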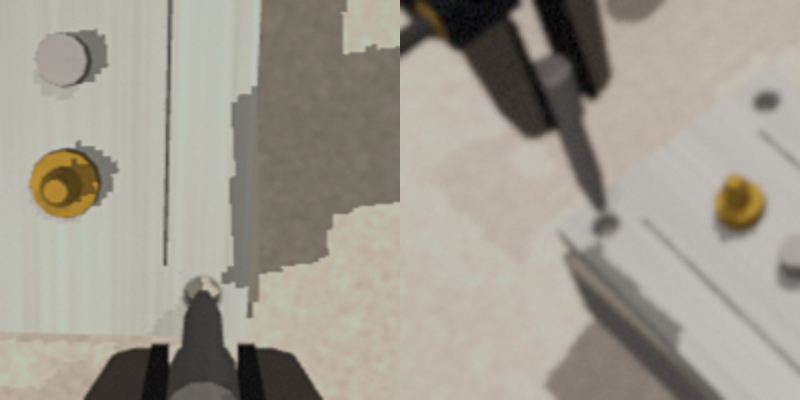

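The tip is seen just above the cover hole, at about (320,248) in the wrist image and (180,328) in the side image. I'll triangulate it against the hole.

```bash
python3 - <<'E'
from h import *
import pickle
np.set_printoptions(precision=4,suppress=True)
o,im,d,s,ds=pickle.load(open("w4.pkl","rb")); C=cam("wrist",o);S=cam("side")
t,e=cross(C,(320,249),S,(180,327.5)); print("tip",t,e)
# hole in same views: side crop hole centre
h=(110+(605-400)*.35,255+222*.35); print("hole side px",h,"cross hole",cross(C,(320,246.5),S,h), plane(S,h,.074),plane(C,(320,246.5),.074))
for z in(.09,.094,.098): print(z,plane(C,(320,249.5),z),plane(S,(180,327.5),z))
E
```

```text
tip [0.6338 0.1834 0.0921] 0.0016937271572294759
hole side px (181.75, 332.7) cross hole (array([0.6356, 0.183 , 0.0782]), np.float64(0.0012673796892682956)) [0.6387 0.1823 0.074 ] [0.6363 0.1825 0.074 ]
0.09 [0.6341 0.1826 0.09  ] [0.6357 0.1834 0.09  ]
0.094 [0.6331 0.1827 0.094 ] [0.6332 0.1846 0.094 ]
0.098 [0.632  0.1828 0.098 ] [0.6306 0.1858 0.098 ]
```

Call:
carry_out --jaw '[255,255,255,255,255,255,255,255]' --pt "-3 0.5 4" --pt "0 0 4" --pt "0 0 2" --pt "0 0 2" --pt "0 0 2" --pt "0 0 2" --pt "0 0 2" --pt "0 0 2" --spin '[0,0,0,0,0,0,0,0]'

```text
t: 6.93
ee_pos: [0.6387, 0.1831, 0.1485]
ee_rot: [0.116, 3.139, 0.0]
ft_force: [-0.7, 0.4, -0.8]
gripper_width: 0.0152
finger_force: 30.0
```

Call:
carry_out --jaw '[255,255,255,255]' --pt "0 0 2" --pt "0 0 2" --pt "0 0 0" --pt "0 0 0" --spin '[0,0,0,0]'

```text
t: 7.27
ee_pos: [0.6386, 0.1831, 0.1445]
ee_rot: [-0.117, -3.139, 0.0]
ft_force: [0.4, 0.8, -0.1]
gripper_width: 0.0153
finger_force: 30.0
```

Call:
carry_out --jaw '[255,255,255,255,255]' --pt "0 0 2" --pt "0 0 1" --pt "0 0 1" --pt "0 0 0" --pt "0 0 0" --spin '[0,0,0,0,0]'

```text
t: 7.68
ee_pos: [0.6387, 0.183, 0.1405]
ee_rot: [-0.117, -3.139, 0.0]
ft_force: [0.0, 0.3, -0.9]
gripper_width: 0.0151
finger_force: 30.0
```

Call:
carry_out --jaw '[255,255,255,255]' --pt "0 0 1" --pt "0 0 1" --pt "0 0 0" --pt "0 0 0" --spin '[0,0,0,0]'

```text
t: 8.02
ee_pos: [0.6386, 0.183, 0.1385]
ee_rot: [-0.117, -3.139, 0.0]
ft_force: [0.4, -0.7, -0.7]
gripper_width: 0.0151
finger_force: 30.0
```

Call:
carry_out --jaw '[255,255,255]' --pt "0 0 1" --pt "0 0 0" --pt "0 0 0" --spin '[0,0,0]'

```text
t: 8.27
ee_pos: [0.6388, 0.1831, 0.1378]
ee_rot: [0.117, 3.139, 0.0]
ft_force: [-0.9, 0.2, -0.3]
gripper_width: 0.015
finger_force: 30.0
```

Call:
carry_out --jaw '[255,255,255]' --pt "0 0 1" --pt "0 0 0" --pt "0 0 0" --spin '[0,0,0]'

```text
t: 8.52
ee_pos: [0.6393, 0.1832, 0.1376]
ee_rot: [0.117, 3.138, 0.001]
ft_force: [-0.2, -0.5, 5.5]
gripper_width: 0.015
finger_force: 30.0
```

Call:
carry_out --jaw '[255,255,255]' --pt "0 0 0.7" --pt "0 0 0" --pt "0 0 0" --spin '[0,0,0]'

```text
t: 8.77
ee_pos: [0.6397, 0.1832, 0.1375]
ee_rot: [0.117, 3.137, 0.001]
ft_force: [-1.9, 0.1, 8.2]
gripper_width: 0.0149
finger_force: 30.0
```

Contact at TCP z = 0.1377 means the tip is on the frame at 62 mm. Home should then be about z = 0.0815. I'll ease off and slide toward the frame's hole.

Call:
carry_out --jaw '[255,255,255,255,255]' --pt "0 0 -1.1" --pt "0.5 0.9 0" --pt "0.5 0.9 0" --pt "0.5 0.9 0" --pt "0 0 0" --spin '[0,0,0,0,0]'

```text
t: 9.18
ee_pos: [0.6381, 0.185, 0.1375]
ee_rot: [0.117, 3.138, -0.002]
ft_force: [0.2, -2.1, 4.9]
gripper_width: 0.0152
finger_force: 30.1
```

Call:
carry_out --jaw '[255,255,255,255]' --pt "0.5 0.9 0" --pt "0.5 0.9 0" --pt "0 0 0" --pt "0 0 0" --spin '[0,0,0,0]'

```text
t: 9.52
ee_pos: [0.6375, 0.1864, 0.1376]
ee_rot: [0.118, 3.137, -0.002]
ft_force: [0.5, -2.5, 4.7]
gripper_width: 0.0149
finger_force: 30.1
```

Call:
carry_out --jaw '[255,255,255,255]' --pt "0.5 0.9 0" --pt "0.5 0.9 0" --pt "0 0 0" --pt "0 0 0" --spin '[0,0,0,0]'

```text
t: 9.85
ee_pos: [0.6362, 0.1889, 0.1373]
ee_rot: [0.117, 3.138, -0.001]
ft_force: [0.8, -3.2, 6.4]
gripper_width: 0.0151
finger_force: 30.1
```

Call:
carry_out --jaw '[255,255,255,255]' --pt "0.5 0.9 0" --pt "0.5 0.9 0" --pt "0 0 0" --pt "0 0 0" --spin '[0,0,0,0]'

```text
t: 10.18
ee_pos: [0.6338, 0.1923, 0.136]
ee_rot: [-0.115, -3.137, -0.0]
ft_force: [-0.1, -0.8, -0.1]
gripper_width: 0.0148
finger_force: 30.0
```

Call:
carry_out --jaw '[255,255,255,255]' --pt "0.5 0.9 0" --pt "0.3 0.6 0" --pt "0 0 0" --pt "0 0 0" --spin '[0,0,0,0]'

```text
t: 10.52
ee_pos: [0.6338, 0.1933, 0.1368]
ee_rot: [-0.116, -3.139, -0.0]
ft_force: [-0.2, -0.0, 0.1]
gripper_width: 0.0148
finger_force: 30.0
```

The z-force vanished and the tip began to drop, so it has found the frame's hole. I'll go down to the block.

Call:
carry_out --jaw '[255,255,255,255,255]' --pt "0 0 1" --pt "0 0 1" --pt "0 0 1" --pt "0 0 0" --pt "0 0 0" --spin '[0,0,0,0,0]'

```text
t: 10.93
ee_pos: [0.6341, 0.1931, 0.1339]
ee_rot: [-0.117, -3.139, -0.0]
ft_force: [-0.2, -0.7, -1.6]
gripper_width: 0.015
finger_force: 30.0
```

Call:
carry_out --jaw '[255,255,255,255]' --pt "0 0 1" --pt "0 0 1" --pt "0 0 0" --pt "0 0 0" --spin '[0,0,0,0]'

```text
t: 11.27
ee_pos: [0.6341, 0.1929, 0.1319]
ee_rot: [-0.117, -3.139, 0.0]
ft_force: [0.1, -0.1, -0.3]
gripper_width: 0.0153
finger_force: 30.0
```

Tip has passed the frame. Next I'll bear lightly on the block and draw back toward its axis.

Call:
carry_out --jaw '[255,255,255,255,255]' --pt "0 0 0.8" --pt "-0.5 -0.9 0" --pt "-0.5 -0.9 0" --pt "-0.5 -0.9 0" --pt "0 0 0" --spin '[0,0,0,0,0]'

```text
t: 11.68
ee_pos: [0.6356, 0.191, 0.1316]
ee_rot: [0.116, 3.139, 0.002]
ft_force: [-0.2, 1.6, 2.7]
gripper_width: 0.0152
finger_force: 30.0
```

Call:
carry_out --jaw '[255,255,255,255]' --pt "-0.5 -0.9 0" --pt "-0.5 -0.9 0" --pt "0 0 0" --pt "0 0 0" --spin '[0,0,0,0]'

```text
t: 12.02
ee_pos: [0.6364, 0.1889, 0.1314]
ee_rot: [0.116, 3.139, 0.001]
ft_force: [-1.0, 2.6, 4.2]
gripper_width: 0.0149
finger_force: 30.1
```

Call:
carry_out --jaw '[255,255,255,255]' --pt "-0.5 -0.9 0" --pt "-0.5 -0.9 0" --pt "0 0 0" --pt "0 0 0" --spin '[0,0,0,0]'

```text
t: 12.35
ee_pos: [0.6369, 0.1853, 0.1304]
ee_rot: [-0.118, -3.139, 0.002]
ft_force: [0.2, 1.5, -0.6]
gripper_width: 0.0151
finger_force: 30.0
```

It has dropped into the block's hole. I'll work the pin down from here.

Call:
carry_out --jaw '[255,255,255,255,255,255]' --pt "0 0 1" --pt "0 0 1" --pt "0 0 1" --pt "0 0 1" --pt "0 0 0" --pt "0 0 0" --spin '[0,0,0,0,0,0]'

```text
t: 12.85
ee_pos: [0.637, 0.1861, 0.1269]
ee_rot: [-0.117, -3.139, 0.001]
ft_force: [-0.7, 1.1, -1.1]
gripper_width: 0.0153
finger_force: 30.0
```

Call:
carry_out --jaw '[255,255,255,255,255,255]' --pt "0 0 1" --pt "0 0 1" --pt "0 0 1" --pt "0 0 1" --pt "0 0 0" --pt "0 0 0" --spin '[0,0,0,0,0,0]'

```text
t: 13.35
ee_pos: [0.6371, 0.1865, 0.1231]
ee_rot: [-0.116, -3.139, -0.0]
ft_force: [-0.4, 1.7, -1.0]
gripper_width: 0.0149
finger_force: 30.0
```

Call:
carry_out --jaw '[255,255,255,255,255,255,255]' --pt "0 0.4 1" --pt "0 0 1.5" --pt "0 0 1.5" --pt "0 0 1.5" --pt "0 0 1.5" --pt "0 0 0" --pt "0 0 0" --spin '[0,0,0,0,0,0,0]'

```text
t: 13.93
ee_pos: [0.6371, 0.1867, 0.116]
ee_rot: [-0.117, -3.139, 0.0]
ft_force: [-0.7, -0.0, -0.9]
gripper_width: 0.0151
finger_force: 30.0
```

Call:
carry_out --jaw '[255,255,255,255,255,255,255]' --pt "0 0.1 1.5" --pt "0 0 1.5" --pt "0 0 1.5" --pt "0 0 1.5" --pt "0 0 0" --pt "0 0 0" --pt "0 0 0" --spin '[0,0,0,0,0,0,0]'

```text
t: 14.52
ee_pos: [0.6372, 0.1865, 0.1099]
ee_rot: [-0.117, -3.139, 0.001]
ft_force: [-0.5, -1.6, 0.3]
gripper_width: 0.0153
finger_force: 30.0
```

Call:
carry_out --jaw '[255,255,255,255,255,255]' --pt "0 -0.2 1.5" --pt "0 0 1.5" --pt "0 0 1.5" --pt "0 0 1.5" --pt "0 0 0" --pt "0 0 0" --spin '[0,0,0,0,0,0]'

```text
t: 15.02
ee_pos: [0.6372, 0.1863, 0.1039]
ee_rot: [-0.117, -3.139, 0.001]
ft_force: [-0.2, -3.0, 0.7]
gripper_width: 0.015
finger_force: 30.0
```

Call:
carry_out --jaw '[255,255,255,255,255,255]' --pt "0 0 1.5" --pt "0 0 1.5" --pt "0 0 1.5" --pt "0 0 1.5" --pt "0 0 0" --pt "0 0 0" --spin '[0,0,0,0,0,0]'

```text
t: 15.52
ee_pos: [0.6371, 0.1864, 0.0978]
ee_rot: [-0.117, -3.139, 0.001]
ft_force: [0.8, -3.5, 1.3]
gripper_width: 0.0151
finger_force: 30.0
```

Call:
carry_out --jaw '[255,255,255,255,255,255]' --pt "0 0 1.5" --pt "0 0 1.5" --pt "0 0 1.5" --pt "0 0 1.5" --pt "0 0 0" --pt "0 0 0" --spin '[0,0,0,0,0,0]'

```text
t: 16.02
ee_pos: [0.6372, 0.1864, 0.0919]
ee_rot: [-0.117, -3.139, 0.001]
ft_force: [0.6, -4.1, 0.7]
gripper_width: 0.0155
finger_force: 30.0
```

Call:
carry_out --jaw '[255,255,255,255,255,255,255]' --pt "0 -0.4 1.5" --pt "0 -0.2 1.5" --pt "0 0 1.5" --pt "0 0 1.5" --pt "0 0 1.5" --pt "0 0 0" --pt "0 0 0" --spin '[0,0,0,0,0,0,0]'

```text
t: 16.6
ee_pos: [0.6372, 0.1862, 0.0844]
ee_rot: [0.117, 3.139, 0.0]
ft_force: [1.2, -5.2, -0.5]
gripper_width: 0.0146
finger_force: 30.0
```

Call:
carry_out --jaw '[255,255,255,255,255]' --pt "0 0 1" --pt "0 0 1" --pt "0 0 0.8" --pt "0 0 0" --pt "0 0 0" --spin '[0,0,0,0,0]'

```text
t: 17.02
ee_pos: [0.6372, 0.1862, 0.0819]
ee_rot: [0.117, 3.139, 0.0]
ft_force: [0.9, -4.5, 2.2]
gripper_width: 0.0146
finger_force: 30.0
```

Call:
carry_out --jaw '[255,255,255]' --pt "0 0 0.8" --pt "0 0 0" --pt "0 0 0" --spin '[0,0,0]'

```text
t: 17.27
ee_pos: [0.6374, 0.1862, 0.0818]
ee_rot: [0.117, 3.139, 0.0]
ft_force: [-0.6, -4.2, 5.3]
gripper_width: 0.0152
finger_force: 30.0
```

The pin's head is home at z = 0.0818 with 5 N. I'll release it and rise.

Call:
carry_out --jaw '[150,150,150,150,150,150]' --pt "0 0 -0.8" --pt "0 0 0" --pt "0 0 0" --pt "0 0 0" --pt "0 0 -5" --pt "0 0 -10" --spin '[0,0,0,0,0,0]'

```text
t: 17.77
ee_pos: [0.636, 0.1864, 0.0959]
ee_rot: [-0.116, -3.137, 0.001]
ft_force: [0.6, -0.5, -0.1]
gripper_width: 0.0379
finger_force: 0.0
```

Call:
carry_out --jaw '[150,150,150,150,150]' --pt "0 0 -35" --pt "-20 0 -35" --pt "-20 0 -10" --pt "0 0 0" --pt "0 0 0" --spin '[0,0,0,0,0]'

```text
t: 18.18
ee_pos: [0.678, 0.183, 0.1784]
ee_rot: [0.118, 3.137, 0.001]
ft_force: [-0.8, -0.5, -0.9]
gripper_width: 0.0379
finger_force: 0.0
```

```bash
python3 - <<'E'
from h import *
import pickle
np.set_printoptions(precision=4,suppress=True)
o=monitor.get_obs(); im,d=vision.capture("wrist"); pickle.dump((o,im,d),open("w5.pkl","wb"))
print(o["t"],o["ee_pos"],o["gripper_width"])
C=cam("wrist",o)
t=[]
for n,p in (("r",[.6298,.0965,.074]),("l",[.487,.1976,.074]),("pin",[.637,.1865,.102])):
    u,v=proj(C,p); print(n,u,v); u,v=int(u),int(v)
    if n=="pin": print("pin head z",[(C[1]@np.r_[np.linalg.solve(C[0],[u+k,v,1])*d[v,u+k],1])[:3] for k in(-4,0,4)])
    a=np.zeros((40,40,3),np.uint8); c=im[max(v-20,0):v+20,max(u-20,0):u+20,::-1]; a[40-c.shape[0]:,:c.shape[1]]=c
    t.append(cv2.resize(cv2.normalize(a,None,0,255,cv2.NORM_MINMAX),(260,260),interpolation=cv2.INTER_NEAREST))
cv2.imwrite("pics/w5.png",np.hstack(t))
print(totool([.5606,-.1882,.16],o))
E
```

```text
18.1833 [0.678  0.183  0.1784] 0.03789740104766201
r 185.97237545916408 179.89155093692952
l 319.6451729833525 -78.43531153408216Traceback (most recent call last):
  File "<stdin>", line 11, in <module>
ValueError: could not broadcast input array from shape (422,40,3) into shape (40,40,3)
```

```bash
python3 - <<'E'
from h import *
import pickle
np.set_printoptions(precision=4,suppress=True)
o,im,d=pickle.load(open("w5.pkl","rb")); C=cam("wrist",o)
u,v=186,180; g=im[v-18:v+18,u-18:u+18].mean(2); m=(g<(np.median(g)*.8)).astype(np.uint8)
n,L,s,ct=cv2.connectedComponentsWithStats(m)
for i in range(1,n):
    if s[i,4]>30: print(s[i],ct[i]+[u-18,v-18], plane(C,s[i,:2]+s[i,2:4]/2-.5+[u-18,v-18],.074))
u,v=proj(C,[.637,.1865,.102]).astype(int)
print("pin",u,v,[(C[1]@np.r_[np.linalg.solve(C[0],[u+k,v,1])*d[v,u+k],1])[:3] for k in(-5,0,5)])
print(totool([.5606,-.1882,.16],o))
E
```

```text
[  8   8  20  20 310] [185.5839 179.2161] [0.6295 0.0962 0.074 ]
pin 320 184 [array([0.6363, 0.1834, 0.1013]), array([0.6364, 0.1865, 0.1025]), array([0.6366, 0.1895, 0.1022])]
[  89.2268 -378.9905   17.8816]
```

The right hole measures (0.6295, 0.0962), which matches the prediction. The pin head top is at 102 mm, so it is home. Next is the middle bolt in the rack.

Call:
carry_out --jaw '[130,130,130,130,130,130,130,130]' --pt "9 -37 0" --pt "9 -38 0" --pt "9 -38 0" --pt "9 -38 0" --pt "9 -38 0" --pt "9 -38 0" --pt "9 -38 0" --pt "9 -38 0" --spin '[0,0,0,0,0,0,0,0]'

```text
t: 18.9
ee_pos: [0.5803, -0.1143, 0.1759]
ee_rot: [-0.115, -3.137, -0.001]
ft_force: [0.8, -0.6, 0.3]
gripper_width: 0.0452
finger_force: 0.0
```

Call:
carry_out --jaw '[130,130,130,130,130,130,130]' --pt "9 -38 0" --pt "8 -38 0" --pt "0 0 10" --pt "0 0 10" --pt "0 0 10" --pt "0 0 0" --pt "0 0 0" --spin '[0,0,-5.2,-5.2,-5,0,0]'

```text
t: 19.48
ee_pos: [0.5588, -0.1873, 0.1458]
ee_rot: [0.302, -3.124, -0.002]
ft_force: [0.1, 0.4, 0.3]
gripper_width: 0.0448
finger_force: 0.0
```

```bash
python3 - <<'E'
from h import *
o=monitor.get_obs(); print(o["t"],o["ee_pos"],totool([.5606,-.1882,.076],o),totool([.6195,-.1768,.076],o),o["gripper_width"])
E
```

```text
19.4833 [ 0.5588156  -0.18729592  0.14581674] [-1.7552183  -1.35335397 69.81021698] [-61.7480519   -1.43572253  69.65812716] 0.044805488908735785
```

Call:
carry_out --jaw '[130,130,130,130,130,130,130]' --pt "-1.7 -1.3 20" --pt "0 0 25" --pt "0 0 15" --pt "0 0 6" --pt "0 0 4" --pt "0 0 0" --pt "0 0 0" --spin '[0,0,0,0,0,0,0]'

```text
t: 20.07
ee_pos: [0.5628, -0.1891, 0.0778]
ee_rot: [-0.305, 3.125, -0.001]
ft_force: [0.7, 0.3, 0.1]
gripper_width: 0.0451
finger_force: 0.0
```

Call:
carry_out --jaw '[255,255,255,255,255,255,255]' --pt "0 0 0" --pt "0 0 0" --pt "0 0 0" --pt "0 0 0" --pt "0 0 0" --pt "0 0 0" --pt "0 0 0" --spin '[0,0,0,0,0,0,0]'

```text
t: 20.65
ee_pos: [0.5624, -0.1891, 0.0774]
ee_rot: [-0.305, 3.126, -0.0]
ft_force: [-1.8, 0.9, 4.8]
gripper_width: 0.0207
finger_force: 30.0
```

Call:
carry_out --jaw '[255,255,255,255,255,255]' --pt "0 0 -5" --pt "0 0 -30" --pt "0 0 -35" --pt "0 0 -30" --pt "0 0 0" --pt "0 0 0" --spin '[0,0,0,0,0,0]'

```text
t: 21.15
ee_pos: [0.563, -0.1894, 0.1786]
ee_rot: [-0.305, 3.123, -0.002]
ft_force: [-0.7, 0.6, -2.0]
gripper_width: 0.0207
finger_force: 30.0
```

```bash
python3 - <<'E'
from h import *
o=monitor.get_obs(); print(o["t"],o["ee_pos"],o["gripper_width"],totool([.6295,.0962,.14],o),totool([.487,.1976,.14],o))
E
```

```text
21.15 [ 0.5629747  -0.18944708  0.17858571] 0.020665431741510712 [-120.33391732  267.4683674    38.58946301] [-1.10306973e-01  3.94488693e+02  3.80146385e+01]
```

Call:
carry_out --jaw '[255,255,255,255,255,255,255,255]' --pt "-15 33 0" --pt "-15.2 33.5 0" --pt "-15.2 33.5 0" --pt "-15.2 33.5 0" --pt "-15.2 33.5 0" --pt "-15.2 33.5 0" --pt "-15.2 33.5 0" --pt "-15 33.5 0" --spin '[0,0,0,0,0,0,0,0]'

```text
t: 21.82
ee_pos: [0.6281, 0.0983, 0.1746]
ee_rot: [0.305, -3.123, 0.001]
ft_force: [1.3, 0.1, -0.9]
gripper_width: 0.0211
finger_force: 30.0
```

Call:
carry_out --jaw '[255,255,255,255,255,255]' --pt "0 0 10" --pt "0 0 10" --pt "0 0 10" --pt "0 0 5" --pt "0 0 0" --pt "0 0 0" --spin '[5.2,5.2,5,0,0,0]'

```text
t: 22.32
ee_pos: [0.6286, 0.0966, 0.1408]
ee_rot: [-0.113, -3.137, 0.001]
ft_force: [0.4, 0.1, -1.1]
gripper_width: 0.0204
finger_force: 30.0
```

```bash
python3 - <<'E'
from h import *
import pickle
o=monitor.get_obs(); print(o["t"],o["ee_pos"],totool([.6304,.0966,.130],o))
im,d=vision.capture("wrist"); s,ds=vision.capture("side"); C=cam("wrist",o)
p=[.6299,.0964,.074]; u,v=proj(C,p).astype(int); a,b=proj(cam("side"),p).astype(int); print(u,v,a,b)
x=cv2.resize(im[v-50:v+50,u-50:u+50,::-1],(400,400)); y=cv2.resize(s[b-50:b+50,a-50:a+50,::-1],(400,400))
cv2.imwrite("pics/w6.png",np.hstack([x,y])); pickle.dump((o,im,d,s),open("w6.pkl","wb"))
E
```

```text
22.3167 [0.62857082 0.09655997 0.14077217] [-1.8439509   0.17903277 10.76823702]
319 257 235 290
```

View pics/w6.png

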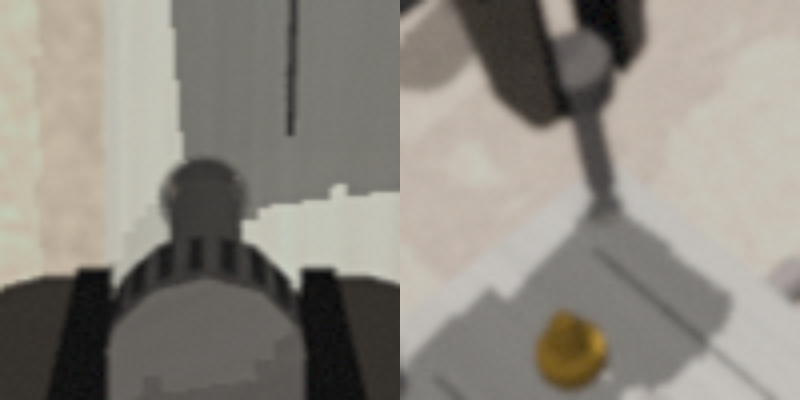

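The bolt's shank hangs right over the hole: the wrist crop centre is (203,200), and the side view agrees. I'll lower it gently.

Call:
carry_out --jaw '[255,255,255,255,255,255,255,255]' --pt "-1.8 0.2 2" --pt "0 0 2" --pt "0 0 2" --pt "0 0 2" --pt "0 0 2" --pt "0 0 2" --pt "0 0 2" --pt "0 0 0" --spin '[0,0,0,0,0,0,0,0]'

```text
t: 23.08
ee_pos: [0.6308, 0.0968, 0.1274]
ee_rot: [-0.116, -3.139, 0.0]
ft_force: [-0.3, 0.1, -1.7]
gripper_width: 0.0212
finger_force: 30.0
```

Call:
carry_out --jaw '[255,255,255,255,255,255]' --pt "0 0 1.5" --pt "0 0 1.5" --pt "0 0 1" --pt "0 0 1" --pt "0 0 0" --pt "0 0 0" --spin '[0,0,0,0,0,0]'

```text
t: 23.58
ee_pos: [0.6311, 0.0968, 0.1228]
ee_rot: [-0.117, -3.139, 0.0]
ft_force: [-0.2, -0.9, -0.6]
gripper_width: 0.0203
finger_force: 30.0
```

Call:
carry_out --jaw '[255,255,255,255,255,255,255]' --pt "0 0 1.5" --pt "0 0 1.5" --pt "0 0 1.5" --pt "0 0 1.5" --pt "0 0 1" --pt "0 0 0" --pt "0 0 0" --spin '[0,0,0,0,0,0,0]'

```text
t: 24.17
ee_pos: [0.6311, 0.0969, 0.1158]
ee_rot: [-0.117, -3.139, 0.0]
ft_force: [-0.8, 0.3, -0.4]
gripper_width: 0.0209
finger_force: 30.0
```

Call:
carry_out --jaw '[255,255,255,255,255,255,255]' --pt "0 0 1.5" --pt "0 0 1.5" --pt "0 0 1.5" --pt "0 0 1.5" --pt "0 0 1" --pt "0 0 0" --pt "0 0 0" --spin '[0,0,0,0,0,0,0]'

```text
t: 24.75
ee_pos: [0.6311, 0.0969, 0.1088]
ee_rot: [-0.117, -3.139, 0.0]
ft_force: [-0.6, 0.0, -1.1]
gripper_width: 0.0208
finger_force: 30.0
```

Through the block with no force. I'll continue to home, expected at z ≈ 0.0795.

Call:
carry_out --jaw '[255,255,255,255,255,255,255,255]' --pt "0 0 2" --pt "0 0 2" --pt "0 0 2" --pt "0 0 2" --pt "0 0 2" --pt "0 0 2" --pt "0 0 2" --pt "0 0 0" --spin '[0,0,0,0,0,0,0,0]'

```text
t: 25.42
ee_pos: [0.6308, 0.0966, 0.0943]
ee_rot: [-0.117, -3.139, 0.001]
ft_force: [-0.3, -1.1, -1.9]
gripper_width: 0.0208
finger_force: 30.0
```

Call:
carry_out --jaw '[255,255,255,255,255,255,255,255]' --pt "0 0 2" --pt "0 0 2" --pt "0 0 2" --pt "0 0 2" --pt "0 0 2" --pt "0 0 2" --pt "0 0 0" --pt "0 0 0" --spin '[0,0,0,0,0,0,0,0]'

```text
t: 26.08
ee_pos: [0.6308, 0.0966, 0.0825]
ee_rot: [-0.117, -3.139, 0.001]
ft_force: [0.7, -3.5, -1.4]
gripper_width: 0.0205
finger_force: 30.0
```

Call:
carry_out --jaw '[255,255,255,255,255,255]' --pt "0 0 1" --pt "0 0 1" --pt "0 0 1" --pt "0 0 0.8" --pt "0 0 0" --pt "0 0 0" --spin '[0,0,0,0,0,0]'

```text
t: 26.58
ee_pos: [0.6312, 0.0967, 0.0795]
ee_rot: [0.117, 3.139, -0.0]
ft_force: [-1.7, -3.2, 3.8]
gripper_width: 0.0208
finger_force: 30.0
```

Home at z = 0.0795. I'll release it and fetch the last bolt.

Call:
carry_out --jaw '[140,140,140,140,140,140,140,140]' --pt "0 0 -0.8" --pt "0 0 0" --pt "0 0 0" --pt "0 0 0" --pt "0 0 -5" --pt "0 0 -15" --pt "0 0 -30" --pt "0 0 -30" --spin '[0,0,0,0,0,0,0,0]'

```text
t: 27.25
ee_pos: [0.6302, 0.097, 0.16]
ee_rot: [-0.116, -3.137, 0.001]
ft_force: [0.7, 0.2, 0.4]
gripper_width: 0.0414
finger_force: 0.0
```

Call:
carry_out --jaw '[130,130,130,130,130,130,130]' --pt "-1.2 -39 0" --pt "-1.2 -39 0" --pt "-1.2 -39 0" --pt "-1.2 -39 0" --pt "-1.2 -39 0" --pt "-1.2 -39 0" --pt "-1.2 -39 0" --spin '[0,0,0,0,0,0,0]'

```text
t: 27.83
ee_pos: [0.6191, -0.1776, 0.1604]
ee_rot: [0.116, 3.139, 0.001]
ft_force: [-0.2, -0.4, 0.3]
gripper_width: 0.0452
finger_force: 0.0
```

Call:
carry_out --jaw '[130,130,130,130,130,130]' --pt "0 0 0" --pt "0 0 0" --pt "0 0 0" --pt "0 0 0" --pt "0 0 0" --pt "0 0 0" --spin '[-5.2,-5.2,-5,0,0,0]'

```text
t: 28.33
ee_pos: [0.6193, -0.1758, 0.1601]
ee_rot: [-0.302, 3.127, 0.0]
ft_force: [-0.1, 0.2, 0.2]
gripper_width: 0.0455
finger_force: 0.0
```

```bash
python3 - <<'E'
from h import *
o=monitor.get_obs(); print(o["t"],o["ee_pos"],totool([.6200,-.1772,.0775],o),o["gripper_width"],o["qvel"])
E
```

```text
28.3333 [ 0.6192927  -0.17581132  0.16005861] [-0.40849163 -1.50576557 82.55857286] 0.04547618482392783 [-0.00498148  0.00104666  0.00191149 -0.0019298   0.00249171 -0.00257292
  0.0072908 ]
```

Call:
carry_out --jaw '[130,130,130,130,130,130,130]' --pt "-1.7 -1.5 25" --pt "0 0 30" --pt "0 0 17" --pt "0 0 6" --pt "0 0 4.5" --pt "0 0 0" --pt "0 0 0" --spin '[0,0,0,0,0,0,0]'

```text
t: 28.92
ee_pos: [0.622, -0.1773, 0.0785]
ee_rot: [-0.305, 3.125, -0.001]
ft_force: [-0.5, -0.7, 0.1]
gripper_width: 0.0449
finger_force: 0.0
```

Call:
carry_out --jaw '[255,255,255,255,255,255,255]' --pt "0 0 0" --pt "0 0 0" --pt "0 0 0" --pt "0 0 0" --pt "0 0 0" --pt "0 0 0" --pt "0 0 0" --spin '[0,0,0,0,0,0,0]'

```text
t: 29.5
ee_pos: [0.6216, -0.1772, 0.078]
ee_rot: [-0.305, 3.126, -0.0]
ft_force: [-0.1, 0.4, 5.0]
gripper_width: 0.0206
finger_force: 30.0
```

Call:
carry_out --jaw '[255,255,255,255,255,255]' --pt "0 0 -5" --pt "0 0 -30" --pt "0 0 -35" --pt "0 0 -30" --pt "0 0 0" --pt "0 0 0" --spin '[0,0,0,0,0,0]'

```text
t: 30.0
ee_pos: [0.6221, -0.1775, 0.1793]
ee_rot: [-0.305, 3.123, -0.002]
ft_force: [-0.6, -0.1, -1.9]
gripper_width: 0.0207
finger_force: 30.0
```

```bash
python3 - <<'E'
from h import *
o=monitor.get_obs(); print(o["t"],o["ee_pos"],o["gripper_width"],totool([.4876,.1978,.14],o),R.from_rotvec(o["ee_rot"]).as_matrix()[:2,:2])
E
```

```text
30.0 [ 0.62213576 -0.17751111  0.17933053] 0.020688590596534745 [ 59.62891728 394.2874051   38.56199394] [[-0.98115615 -0.19318282]
 [-0.19318669  0.98116173]]
```

Call:
carry_out --jaw '[255,255,255,255,255,255,255,255]' --pt "5.9 39.4 0" --pt "5.9 39.4 0" --pt "5.9 39.4 0" --pt "5.9 39.4 0" --pt "5.9 39.4 0" --pt "5.9 39.4 0" --pt "5.9 39.4 0" --pt "5.9 39.4 0" --spin '[0,0,0,0,0,0,0,0]'

```text
t: 30.67
ee_pos: [0.5117, 0.1243, 0.1758]
ee_rot: [0.305, -3.124, 0.001]
ft_force: [-0.8, -0.5, -1.3]
gripper_width: 0.0205
finger_force: 30.0
```

Call:
carry_out --jaw '[255,255,255,255,255,255,255,255]' --pt "5.9 39.4 0" --pt "5.9 39.4 0" --pt "0 0 8" --pt "0 0 8" --pt "0 0 8" --pt "0 0 8" --pt "0 0 0" --pt "0 0 0" --spin '[0,0,5.2,5.2,5,0,0,0]'

```text
t: 31.33
ee_pos: [0.4863, 0.1975, 0.1442]
ee_rot: [-0.113, -3.137, 0.002]
ft_force: [0.7, 0.9, -0.6]
gripper_width: 0.0204
finger_force: 30.0
```

```bash
python3 - <<'E'
from h import *
o=monitor.get_obs(); print(o["t"],o["ee_pos"],totool([.488,.1977,.130],o))
im,d=vision.capture("wrist"); C=cam("wrist",o)
u,v=proj(C,[.4872,.1976,.074]).astype(int); print(u,v)
cv2.imwrite("pics/w7.png",cv2.resize(im[v-70:v+50,u-60:u+60,::-1],(480,480)))
E
```

```text
31.3333 [0.48630885 0.19752069 0.14423163] [-1.70588322  0.31989597 14.22740018]
319 254
```

View pics/w7.png

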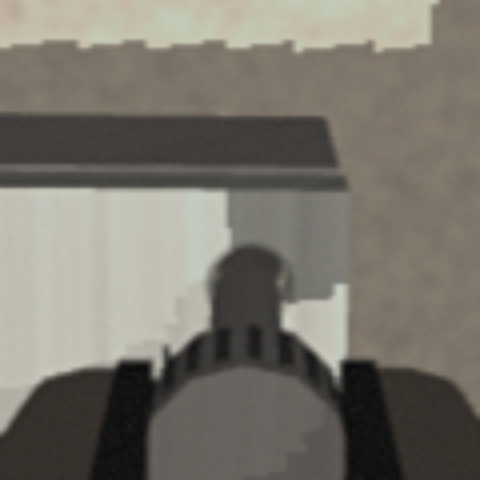

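The crop shows the shank centred over the left hole at about (250,275), with the hole's rim showing on both sides. I'll lower it gently.

Call:
carry_out --jaw '[255,255,255,255,255,255,255,255]' --pt "-1.7 0.3 3" --pt "0 0 3" --pt "0 0 2" --pt "0 0 2" --pt "0 0 2" --pt "0 0 2" --pt "0 0 1.5" --pt "0 0 0" --spin '[0,0,0,0,0,0,0,0]'

```text
t: 32.05
ee_pos: [0.4886, 0.1981, 0.1296]
ee_rot: [-0.116, -3.139, 0.0]
ft_force: [0.7, 0.8, -1.0]
gripper_width: 0.0207
finger_force: 30.0
```

Call:
carry_out --jaw '[255,255,255,255,255,255,255]' --pt "0 0 1.5" --pt "0 0 1.5" --pt "0 0 1.5" --pt "0 0 1.5" --pt "0 0 0" --pt "0 0 0" --pt "0 0 0" --spin '[0,0,0,0,0,0,0]'

```text
t: 32.63
ee_pos: [0.4889, 0.1982, 0.1239]
ee_rot: [0.117, 3.139, 0.0]
ft_force: [0.7, 0.2, -1.2]
gripper_width: 0.0207
finger_force: 30.0
```

Call:
carry_out --jaw '[255,255,255,255,255,255,255]' --pt "0 0 1.5" --pt "0 0 1.5" --pt "0 0 1.5" --pt "0 0 1.5" --pt "0 0 0" --pt "0 0 0" --pt "0 0 0" --spin '[0,0,0,0,0,0,0]'

```text
t: 33.22
ee_pos: [0.4889, 0.1982, 0.1179]
ee_rot: [0.117, 3.139, 0.0]
ft_force: [0.3, 0.5, -1.1]
gripper_width: 0.0212
finger_force: 30.0
```

Call:
carry_out --jaw '[255,255,255,255,255,255,255]' --pt "0 0 1.2" --pt "0 0 1.2" --pt "0 0 1.2" --pt "0 0 1.2" --pt "0 0 0" --pt "0 0 0" --pt "0 0 0" --spin '[0,0,0,0,0,0,0]'

```text
t: 33.8
ee_pos: [0.4889, 0.1982, 0.1131]
ee_rot: [0.117, 3.139, 0.0]
ft_force: [-0.7, -0.3, -0.4]
gripper_width: 0.0209
finger_force: 30.0
```

Call:
carry_out --jaw '[255,255,255,255,255,255,255]' --pt "0 0 1.2" --pt "0 0 1.2" --pt "0 0 1.2" --pt "0 0 1.2" --pt "0 0 0" --pt "0 0 0" --pt "0 0 0" --spin '[0,0,0,0,0,0,0]'

```text
t: 34.38
ee_pos: [0.4888, 0.1982, 0.1083]
ee_rot: [0.116, 3.139, -0.0]
ft_force: [0.5, -0.3, -0.5]
gripper_width: 0.0209
finger_force: 30.0
```

Call:
carry_out --jaw '[255,255,255,255,255,255,255,255]' --pt "0 0 1.5" --pt "0 0 1.5" --pt "0 0 1.5" --pt "0 0 1.5" --pt "0 0 1.5" --pt "0 0 1.5" --pt "0 0 0" --pt "0 0 0" --spin '[0,0,0,0,0,0,0,0]'

```text
t: 35.05
ee_pos: [0.4888, 0.1981, 0.0992]
ee_rot: [-0.117, -3.139, 0.0]
ft_force: [0.4, 0.5, -0.5]
gripper_width: 0.0209
finger_force: 30.0
```

Home is expected at z ≈ 0.080.

Call:
carry_out --jaw '[255,255,255,255,255,255,255,255]' --pt "0 0 2" --pt "0 0 2" --pt "0 0 2" --pt "0 0 2" --pt "0 0 2" --pt "0 0 2" --pt "0 0 2" --pt "0 0 0" --spin '[0,0,0,0,0,0,0,0]'

```text
t: 35.72
ee_pos: [0.4886, 0.198, 0.0848]
ee_rot: [-0.117, -3.139, 0.001]
ft_force: [-1.2, 0.5, -0.3]
gripper_width: 0.0205
finger_force: 30.0
```

Call:
carry_out --jaw '[255,255,255,255,255,255,255,255]' --pt "0 0 1" --pt "0 0 1" --pt "0 0 1" --pt "0 0 1" --pt "0 0 1" --pt "0 0 0.8" --pt "0 0 0" --pt "0 0 0" --spin '[0,0,0,0,0,0,0,0]'

```text
t: 36.38
ee_pos: [0.4889, 0.1982, 0.08]
ee_rot: [0.117, 3.139, 0.0]
ft_force: [-2.0, -0.9, 5.0]
gripper_width: 0.0207
finger_force: 30.0
```

Call:
carry_out --jaw '[140,140,140,140,140,140,140,140]' --pt "0 0 -0.8" --pt "0 0 0" --pt "0 0 0" --pt "0 0 0" --pt "0 0 -5" --pt "0 0 -15" --pt "0 0 -35" --pt "0 0 -40" --spin '[0,0,0,0,0,0,0,0]'

```text
t: 37.05
ee_pos: [0.4872, 0.1974, 0.1748]
ee_rot: [-0.116, -3.135, 0.004]
ft_force: [0.8, 0.9, 0.3]
gripper_width: 0.0414
finger_force: 0.0
```

Call:
carry_out --jaw '[140,140,140,140,140,140,140,140]' --pt "-38 0 -15" --pt "-38 0 -15" --pt "-38 0 0" --pt "-38 0 0" --pt "-38 0 0" --pt "-20 0 0" --pt "0 0 0" --pt "0 0 0" --spin '[0,0,0,0,0,0,0,0]'

```text
t: 37.72
ee_pos: [0.6984, 0.182, 0.2044]
ee_rot: [-0.118, -3.138, 0.001]
ft_force: [-0.4, -1.2, -1.2]
gripper_width: 0.0415
finger_force: 0.0
```

```bash
python3 - <<'E'
from h import *
np.set_printoptions(precision=4,suppress=True)
o=monitor.get_obs(); im,d=vision.capture("wrist"); C=cam("wrist",o); print(o["t"],o["ee_pos"],o["gripper_width"])
s,_=vision.capture("side"); a=vision.capture("top")[0]
for n,p in (("pin",[.6366,.1864,.102]),("r",[.630,.0965,.090]),("l",[.4875,.1977,.090]),("fit",[.48,.1085,.090])):
    u,v=proj(C,p).astype(int)
    if not(3<v<477): print(n,"out of view",v); continue
    z=[(C[1]@np.r_[np.linalg.solve(C[0],[i,j,1])*d[j,i],1])[2] for i in range(u-3,u+4) for j in range(v-3,v+4)]
    print(n,(u,v),np.median(z),np.ptp(z))
t0=cv2.imread("pics/top0.png")[:,:,::-1]
for n,(u,v) in (("red",(340,367)),("amber",(403,135)),("torch",(299,95)),("green",(341,257)),("pink",(464,271))):
    w=25; r=cv2.matchTemplate(a[v-w-6:v+w+6,u-w-6:u+w+6],np.ascontiguousarray(t0[v-w:v+w,u-w:u+w]),cv2.TM_CCOEFF_NORMED); print(n,cv2.minMaxLoc(r)[1:4:2])
cv2.imwrite("pics/end.png",s[:,:,::-1])
E
```

```text
37.7167 [0.6984 0.182  0.2044] 0.04147652114012535
pin (np.int64(319), np.int64(149)) 0.1020002176397724 0.0028687243329771905
r (np.int64(187), np.int64(149)) 0.08989978378114694 0.0026937405821444993
l out of view -106
fit out of view -108
red (0.9533659815788269, (6, 6))
amber (0.9956651329994202, (6, 6))
torch (0.9910544753074646, (6, 6))
green (0.9812275171279907, (6, 6))
pink (0.9849581718444824, (6, 6))
```

View pics/end.png

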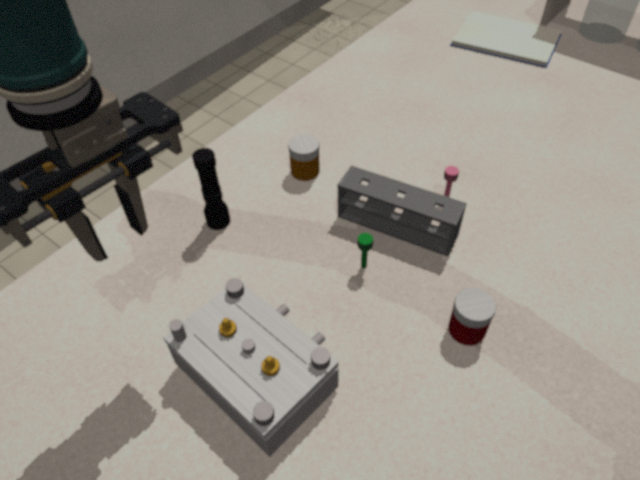

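The end view shows the pin at (178,328), the bolts at (235,288) and (263,412), and the fitted bolt at (320,357), all seated. The rack is empty, the jars, torch and look-alikes haven't moved, and the gripper is clear.

```bash
python3 -c "
from bench import hand_in
print(hand_in())"
```

```text
the job is handed in; nothing more can be done
None
```

The drift pin and both thumb bolts are fully home, the fitted bolt, jars and torch were left undisturbed, and the job was handed in at about 38 s.

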